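# Centre-punch the last screw hole of a mending plate

## Task

The cracked stool seat on the bench hook is being mended with a steel plate, and one of the plate's screw holes is still empty: take the automatic punch out of the tool block, let its point find that hole, and with the punch upright press it straight down until it snaps, so that the screw's start is marked in the wood. Never press the point with more than about 30 N and never let the punch snap anywhere else. Then stand the punch back, point down, fully home in its own hole in the tool block, and leave the bowl, the jar and the mug where they are.

Things in the scene. Friction and masses are not known exactly. Their poses are not given: they have to be found in the camera images.
- punch: automatic centre punch standing point down in the tool block: 122 mm long, about 0.15 kg. Origin at the tip of the point when nothing presses on it, z up the axis. Above the origin: dark pin 6 mm thick to 22 mm, cone to 36 mm, bright round steel barrel 16 mm thick from 36 to 108 mm (grip it at 85 to 92 mm, any yaw), red cap 19 mm thick to 122 mm.
- pin: the punch's sliding point pin, with a cone 5 mm long to a rounded tip some 2.5 mm wide (its origin). Pushed up into the barrel it starts at 3 N and gains 1.6 N per mm; at about 14 N and 7 mm of travel the striker trips with a snap, the force falls at once to about 10 N, and some 4 mm farther the pin meets a hard stop. It resets when the point is let off.
- point (a point): the very tip of the punch's point, wherever the pin stands
- striker (a joint): the striker inside the punch, m: under 0.002 while armed or being loaded, jumps to 0.004 when the punch trips, goes back to 0 when the point is let off
- board: the work, fixed: plywood bench hook 190 x 230 x 15 mm, fence 43 mm high at its +x edge, and a brown seat board 146 (x) x 190 (y) mm, its top 35 mm above the table, with a crack along y. Origin under its middle, z up. A light grey plate 124 x 20 x 3 mm, fitted by hand along x across the crack, has four countersunk holes: three filled flush with brass screws, one empty.
- spot (a point): a point on the plate's top surface (38 mm above the table), on its long centre line, which runs along the board's x. The empty hole's centre is on this line within 12 mm of this point, either way; just where is not measured. The hole is 8 mm wide at the top, 4.8 mm at the wood 3 mm below. The plate is smooth around it.
- block: wooden tool block, fixed, 60 (x) x 150 (y) x 54 mm, with a short nail set and a yellow pencil stub (up to 30 mm above the block) at its -y end. Origin under its middle, z up.
- rest (a point): where the punch's point is when it stands fully home: on the axis of its hole, 4 mm above the table, 40 mm to +y of the block's middle. The hole is 18.5 mm wide from the block's top (54 mm) down to 34 mm, then 12 mm; the punch's cone seats on the step.
- bowl: brown wooden bowl 124 mm across, 55 mm high, origin under its middle; a bystander
- jar: small glass jar with a blue lid, 56 mm across, 70 mm high, origin under its middle; a bystander
- mug: white mug 76 mm across, 90 mm high, origin under its middle; a bystander
Mind the look-alikes: they are no part of the job. What is shaped like the block but pink is not meant.

How it is judged:
By the outcome, as a careful person would: the job done as asked, in the order asked, and still so for the second after the job is handed in, with the robot touching nothing.
It also fails if it takes over 69 s, if anything falls off the work surface, if the arm or the gripper's body presses on something with over 40 N, if the wrist force passes 120 N, or if a joint passes its speed limit or range.

## Robot

A 6-joint arm with a two-finger parallel gripper is mounted at the origin on the work surface. World frame = base frame: x ahead of the robot, y to its left, z up, the work surface at z = 0. Lengths are in m, angles in rad, forces in N, time in s.
With the tool pointing down it reaches from about 0.375 to 0.9 m from the base axis. Payload 3.1 kg.
Tool frame: the origin (TCP) lies midway between the tips of the shut fingers; the grasp point (between the pads) lies robot.grip_depth behind it (robot.grip_depth is the distance from the TCP to the grasp point, in m); z points along the fingers, y is the line along which they close (so a half turn about z gives the same grasp; the last joint's range is limited). The gripper opens to 87 mm and grips with 3 to 60 N. Pads are 19 mm wide; open, the fingers measure 117 mm over their backs; the gripper's body (75 mm by 190 mm) begins 51 mm behind the grasp point.
Start: joints at [1.163, 0.527, 1.433, -0, 1.181, -0.178], TCP at [0.142, 0.609, 0.193] pointing down, gripper open.
Joint ranges: [-3.08, 3.08], [-0.75, 2.2], [0.22, 2.44], [-1.43, 4.57], [0, 2.65], [-2.85, 2.85]. Speed limits (rad/s): [2.79, 2.79, 3.14, 3.14, 3.14, 3.14].

## Interface

Orientations are given as a unit quaternion [x, y, z, w].
In Python, from rig import robot gives the robot as it stands.
- The arm moves only by the shell command python3 -m creep 'ROWS' [OPENING] [FORCE]. ROWS is a JSON list of rows, 1 to 20 of them, each written [[dx, dy, dz], turn]: dx, dy, dz in shares of 0.8 m (1.0 is 0.8 m), then a turn about the tool's z in shares of 4 rad (1.0 is 4 rad); each row shifts and turns the commanded pose from where the row before left it, along the tool's axes as they then stand; what a row does not reach is not made up. A row lasts 1/12 s, in which the tool goes at most 0.0417 m and 0.125 rad, less where a joint would pass 70% of its speed; a pose out of reach is approached as far as the arm can. OPENING is the finger opening in m, set as the command begins (- or left out keeps the last). The fingers move at their own pace and stop on an object; FORCE is the grip in N (left out, the last holds). Time passes only in rows, so rows that do not move let the fingers close. It prints the time, the measured TCP pose, the force, the opening and the grip force at its end. No shift or turn number may pass 1 either way. Input that does not fit is refused with a message, and nothing moves.
- robot.get_obs(): the state, without advancing time (a new reading comes with each control period).
- robot.camera(name): name is "scene" or "top"; returns a dict with "img" (384x512x3 uint8, red, green, blue), "fx", "fy", "cx", "cy" (pixels), "xyz" and "attitude" of the camera in the world. Camera axes: x right, y down, z forward; pixel columns grow to the right and rows downward; lengths in m; the calibration is good to about 2 mm. A picture is of the moment at which its call begins. There is no depth.
- robot.hand_in(): hands the job in; it is judged then, once.
The state is a dict: "time": time; "q": joint angles; "joint_velocities": joint speeds; "joint_torque": joint torques, N m; "position": TCP position; "tool_rot": TCP orientation; "ft_force": force on the tool from outside, world axes, zero at the start; "moment": the same for the moment, N m; "grip_width": finger opening in m; "grip_force": force on a finger pad.
Only numpy, scipy, OpenCV 4.12 (cv2) and the standard library are available. Lean on these libraries where they do the work, as an engineer would, in place of code of your own. Each camera call takes 0.05 s, during which the arm holds its last target. There are 200 camera calls.

## Working session

There is one attempt and no reset: what is moved stays moved. The work goes in short steps, Python scripts to look and compute and a shell command to move; the robot and the scene stay as the last step left them, time stands still between calls to the robot, and variables do not carry over. Pictures are saved under pics/ and viewed, at most 10 in all, crops included, and the job is handed in when it is done.

```bash
mkdir -p pics; ls
python3 - <<'E'
from rig import robot
import cv2,numpy as np
for n in("scene","top"):
    c=robot.camera(n); cv2.imwrite(f"pics/{n}0.png",cv2.cvtColor(c["img"],cv2.COLOR_RGB2BGR))
    print(n,{k:v for k,v in c.items() if k!="img"})
print(robot.get_obs(),robot.grip_depth)
E
```

```text
pics
scene {'fx': 384.4091357271841, 'fy': 384.4091357271841, 'cx': 251.44436724140292, 'cy': 196.57994079795978, 'xyz': array([ 1.20020308, -0.16401271,  0.63083325]), 'attitude': array([ 0.6755972 ,  0.61583487, -0.27653738, -0.29638307])}
top {'fx': 431.3220401848577, 'fy': 431.3220401848577, 'cx': 254.54578143833623, 'cy': 188.1664210020689, 'xyz': array([ 0.33716814, -0.09481278,  1.25794546]), 'attitude': array([-0.68518955,  0.72066085, -0.07497713,  0.07444228])}
{'time': 0.1, 'q': array([ 1.16248764e+00,  5.28380884e-01,  1.43375436e+00,  5.75848420e-06,
        1.18141412e+00, -1.78504420e-01]), 'joint_velocities': array([-0.00170439, -0.00196182, -0.00285093,  0.00068614, -0.00027367,
        0.00155942]), 'joint_torque': array([-1.64284347e-04, -4.40986061e+01, -1.77150285e+01,  6.35151076e-02,
        5.33924892e-02, -5.15029546e-05]), 'position': array([0.14205235, 0.60791312, 0.19167113]), 'tool_rot': array([ 1.14650500e-01,  9.93405409e-01, -9.35775755e-04, -2.85504149e-04]), 'ft_force': array([-0.95137173,  0.33767284, -1.0034638 ]), 'moment': array([ 0.03427549, -0.01111495,  0.00681384]), 'grip_force': 0.0, 'grip_width': 0.08702473715857514} 0.0187
```

View pics/scene0.png

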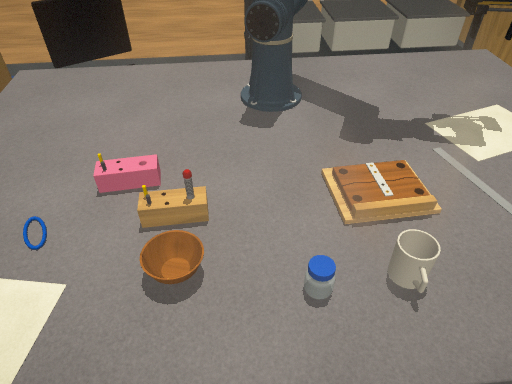

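View pics/top0.png

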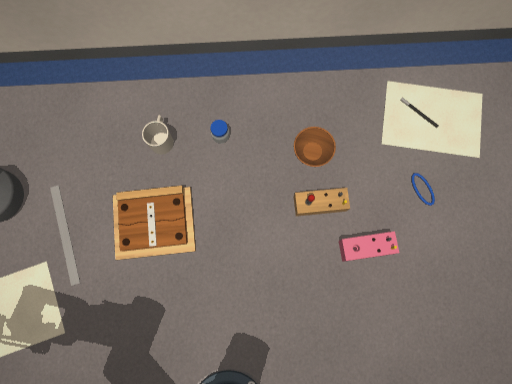

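The real block is the tan one: scene (173,207), top (322,202). It holds the red-capped punch, scene (187,174), top (311,198). Look-alikes are the pink block, scene (128,173), top (370,246), with its empty hole, and the nail set and pencil stub at top (340,195) and (347,201). I'll check with one close crop and measure.

```bash
cat > h.py <<'E'
import numpy as np,cv2
from scipy.spatial.transform import Rotation as R
from rig import robot
def ray(c,u,v):
    d=R.from_quat(c["attitude"]).apply([(u-c["cx"])/c["fx"],(v-c["cy"])/c["fy"],1]); return np.array(c["xyz"]),d
def plane(c,u,v,z):
    o,d=ray(c,u,v); return o+d*(z-o[2])/d[2]
def two(c1,p1,c2,p2):
    o1,d1=ray(c1,*p1);o2,d2=ray(c2,*p2)
    s=np.linalg.lstsq(np.c_[d1,-d2],o2-o1,rcond=None)[0]
    a,b=o1+d1*s[0],o2+d2*s[1]; return (a+b)/2,np.linalg.norm(a-b)
def proj(c,p):
    q=R.from_quat(c["attitude"]).inv().apply(np.array(p)-c["xyz"]); return q[:2]/q[2]*c["fx"]+[c["cx"],c["cy"]]
def blob(c,f,box,amin=5):
    x0,y0,x1,y1=box; hsv=cv2.cvtColor(c["img"],cv2.COLOR_RGB2HSV)[y0:y1,x0:x1]
    m=f(hsv[...,0].astype(int),hsv[...,1].astype(int),hsv[...,2].astype(int)).astype(np.uint8)
    n,l,s,ce=cv2.connectedComponentsWithStats(m)
    i=1+np.argmax(s[1:,4]); return (l==i).astype(np.uint8),ce[i]+[x0,y0],s[i]
E
python3 - <<'E'
from h import *
S=robot.camera("scene");T=robot.camera("top")
red=lambda h,s,v:((h<6)|(h>174))&(s>150)&(v>60)
_,ps,ss=blob(S,red,(170,160,205,195));_,pt,st=blob(T,red,(300,185,325,212))
print("cap",ps,ss,pt,st,two(S,ps,T,pt))
tan=lambda h,s,v:(h>8)&(h<28)&(s>90)&(v>110)
m,pb,sb=blob(T,tan,(285,180,360,225)); 
cn=max(cv2.findContours(m,0,1)[0],key=cv2.contourArea); r=cv2.minAreaRect(cn)
bx=cv2.boxPoints(r)+[285,180]; print("block box",bx,[plane(T,*p,.054).round(4) for p in bx])
wh=lambda h,s,v:(s<60)&(v>150)
m,pp,sp=blob(T,wh,(140,195,165,255)); cn=max(cv2.findContours(m,0,1)[0],key=cv2.contourArea)
r=cv2.minAreaRect(cn);bx=cv2.boxPoints(r)+[140,195]; print("plate",bx,[plane(T,*p,.038).round(4) for p in bx],plane(T,*(np.array(r[0])+[140,195]),.038))
m,pp,sp=blob(S,wh,(355,155,405,205)); cn=max(cv2.findContours(m,0,1)[0],key=cv2.contourArea)
r=cv2.minAreaRect(cn);bx=cv2.boxPoints(r)+[355,155]; print("plateS",[plane(S,*p,.038).round(4) for p in bx],plane(S,*(np.array(r[0])+[355,155]),.038))
f=lambda c,x,y,w,h:cv2.resize(c["img"][y:y+h,x:x+w],(395,295),interpolation=cv2.INTER_CUBIC)
M=np.vstack([np.hstack([f(T,285,175,80,60),f(T,112,194,80,60)]),np.hstack([f(S,130,160,80,60),f(S,340,150,80,60)])])
cv2.imwrite("pics/crop1.png",M[...,::-1])
E
```

```text
cap [186.60655738 173.42622951] [13  9  8 10 61] [310.69444444 197.69444444] [ 8 10  7  7 36] (array([ 0.54826819, -0.25047751,  0.11747055]), np.float64(0.0018589419676603178))
block box [[294.28712559 191.8712883 ]
 [347.45544434 186.5544548 ]
 [349.81188202 210.11881256]
 [296.64356232 215.43564606]] [array([ 0.5793, -0.2148,  0.054 ]), array([ 0.587 , -0.3674,  0.054 ]), array([ 0.5189, -0.3675,  0.054 ]), array([ 0.5114, -0.2167,  0.054 ])]
plate [[146.44922924 203.08615303]
 [153.42769146 202.69846153]
 [155.77538586 244.95692444]
 [148.79692364 245.34461212]] [array([0.5713, 0.2102, 0.038 ]), array([0.5714, 0.1901, 0.038 ]), array([0.45  , 0.1836, 0.038 ]), array([0.4499, 0.2033, 0.038 ])] [0.51002917 0.19677075 0.038     ]
plateS [array([0.4521, 0.186 , 0.038 ]), array([0.4376, 0.2071, 0.038 ]), array([0.5697, 0.2138, 0.038 ]), array([0.5813, 0.1947, 0.038 ])] [0.51357638 0.20050301 0.038     ]
```

View pics/crop1.png

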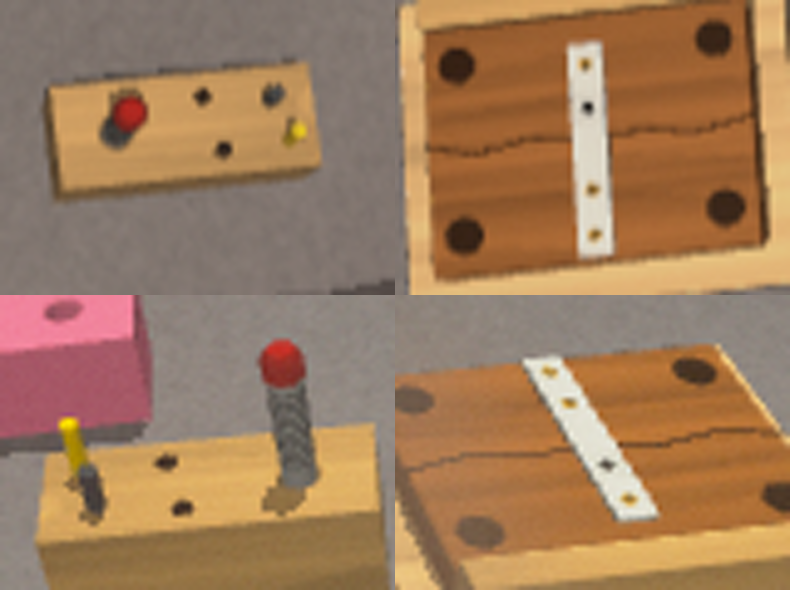

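The crop confirms the choice: the red-capped punch stands in the tan block, and the pink block is empty. The empty hole is the black one, second from the plate's +x end, at about (151,216) in the top view. The other three show brass. I'll align the tool's y with the plate and refine the hole's position.

Careful with the scale: shifts go in shares of 0.8 m and turns go in shares of 4 rad. That gives: 0.12 rad / 4 = 0.03.

```bash
python3 -m creep '[[[0,0,0],0.03],[[0,0,0],0.03],[[0,0,0],0.03],[[0,0,0],0.03],[[0,0,0],0.03],[[0,0,0],0.03],[[0,0,0],0.03],[[0,0,0],0.03],[[0,0,0],0.03],[[0,0,0],0.03],[[0,0,0],0.0215]]' 0.05 20
python3 - <<'E'
from h import *
S=robot.camera("scene");T=robot.camera("top")
# dark hole inside plate, by intensity-weighted darkness minus saturation
for c,(x0,y0,x1,y1),n in((T,(147,210,156,221),"top"),(S,(375,179,389,188),"scene")):
    g=c["img"][y0:y1,x0:x1].max(2).astype(float); 
    m,p,s=blob(c,lambda h,s,v:v<110,(x0,y0,x1,y1)); 
    w=np.clip(170-g,0,None)*cv2.dilate(m,np.ones((3,3)));yy,xx=np.mgrid[y0:y1,x0:x1]
    p=np.array([(w*xx).sum(),(w*yy).sum()])/w.sum(); print(n,s,p,plane(c,*p,.0365)); 
    if n=="top":pt=p
    else:ps=p
print(two(S,ps,T,pt))
# brass screws
for c,b in((T,(147,200,157,246)),(S,(362,160,395,200))):
    x0,y0,x1,y1=b;h=cv2.cvtColor(c["img"],cv2.COLOR_RGB2HSV)[y0:y1,x0:x1].astype(int)
    m=((h[...,1]>70)&(h[...,0]>14)&(h[...,0]<35)&(h[...,2]>90)).astype(np.uint8)
    n,l,s,ce=cv2.connectedComponentsWithStats(m)
    for i in range(1,n):
        if s[i,4]>2: print("brass",s[i,4],ce[i]+[x0,y0],plane(c,*(ce[i]+[x0,y0]),.038).round(4))
o=robot.get_obs();print(o["position"],R.from_quat(o["tool_rot"]).as_matrix().round(4),o["q"])
E
```

```text
time: 1.12
position: [0.1422, 0.6083, 0.1922]
tool_rot: [0.689, 0.724, -0.0, 0.0]
ft_force: [0.2, -0.9, -0.7]
grip_width: 0.0499
grip_force: 0.0
top [3 5 2 2 3] [150.58311346 215.41424802] [0.53509521 0.19865344 0.0365    ]
scene [7 5 2 1 2] [382.45106383 184.09787234] [0.53276474 0.2029253  0.0365    ]
(array([0.53526324, 0.19976944, 0.03868419]), np.float64(0.003318492238619473))
brass 6 [150.  206.5] [0.5608 0.2    0.038 ]
brass 3 [155. 227.] [0.501  0.1857 0.038 ]
brass 8 [151.5 232. ] [0.4872 0.1957 0.038 ]
brass 7 [152.         241.28571429] [0.4609 0.1942 0.038 ]
brass 6 [371.         165.16666667] [0.4602 0.1984 0.038 ]
brass 3 [382.33333333 167.        ] [0.4703 0.2241 0.038 ]
brass 3 [385.         167.33333333] [0.4723 0.2302 0.038 ]
brass 5 [374.8 171.6] [0.4864 0.1994 0.038 ]
brass 3 [380.         172.66666667] [0.4917 0.2107 0.038 ]
brass 3 [384. 173.] [0.494 0.22  0.038]
brass 3 [381.66666667 175.33333333] [0.5022 0.2113 0.038 ]
brass 7 [388.28571429 178.28571429] [0.5148 0.2233 0.038 ]
brass 3 [391.66666667 180.66666667] [0.5243 0.2282 0.038 ]
brass 3 [387. 183.] [0.5316 0.2141 0.038 ]
brass 13 [391.69230769 189.53846154] [0.5556 0.2167 0.038 ]
brass 7 [387. 191.] [0.5596 0.2041 0.038 ]
brass 12 [383.83333333 196.16666667] [0.5762 0.1907 0.038 ]
brass 3 [392.66666667 194.66666667] [0.5732 0.2126 0.038 ]
brass 10 [390.3 198.6] [0.5857 0.2024 0.038 ]
brass 5 [379.2 198.6] [0.5832 0.1774 0.038 ]
[0.14225413 0.60834427 0.19228691] [[-5.520e-02  9.985e-01 -2.000e-04]
 [ 9.985e-01  5.520e-02 -6.000e-04]
 [-5.000e-04 -3.000e-04 -1.000e+00]] [ 1.16247309e+00  5.27747544e-01  1.43304266e+00 -1.05182762e-05
  1.18140774e+00  1.10724085e+00]
```

To row units: -0.0305 m / 0.8 = -0.0381, 0.0239 m / 0.8 = 0.0299.

```bash
python3 -m creep '[[[-0.0381,0.0299,0],0],[[-0.0381,0.0299,0],0],[[-0.0381,0.0299,0],0],[[-0.0381,0.0299,0],0],[[-0.0381,0.0299,0],0],[[-0.0381,0.0299,0],0],[[-0.0381,0.0299,0],0],[[-0.0381,0.0299,0],0],[[-0.0381,0.0299,0],0],[[-0.0381,0.0299,0],0],[[-0.0381,0.0299,0],0],[[-0.0381,0.0299,0],0],[[-0.0381,0.0299,0],0],[[-0.0381,0.0299,0],0]]'
python3 -m creep '[[[-0.0435,0.0023,0],0],[[-0.0435,0.0023,0],0],[[-0.0435,0.0023,0],0],[[-0.0435,0.0023,0],0],[[-0.0435,0.0023,0],0],[[-0.0435,0.0023,0],0],[[-0.0435,0.0023,0],0],[[-0.0435,0.0023,0],0],[[-0.0435,0.0023,0],0],[[-0.0435,0.0023,0],0],[[-0.0435,0.0023,0],0],[[-0.0435,0.0023,0],0],[[-0.0435,0.0023,0],0],[[0,0,0],0],[[0,0,0],0]]'
```

```text
time: 2.38
position: [0.5009, 0.1989, 0.1926]
tool_rot: [0.687, 0.727, 0.0, -0.0]
ft_force: [-0.1, 0.1, 0.6]
grip_width: 0.0503
grip_force: 0.0
time: 3.63
position: [0.548, -0.2518, 0.1922]
tool_rot: [0.688, 0.726, 0.0, -0.0]
ft_force: [-0.7, 0.5, -0.6]
grip_width: 0.05
grip_force: 0.0
```

To row units: 0.0198 m / 0.8 = 0.0248, 0.001 m / 0.8 = 0.0013.

```bash
python3 -m creep '[[[0.0013,0,0.0248],0],[[0,0,0.0248],0],[[0,0,0.0248],0],[[0,0,0.0248],0],[[0,0,0.0248],0],[[0,0,0.0248],0],[[0,0,0],0],[[0,0,0],0]]'
python3 -m creep '[[[0,0,0],0],[[0,0,0],0],[[0,0,0],0],[[0,0,0],0],[[0,0,0],0],[[0,0,0],0]]' 0.012 8
python3 - <<'E'
from h import *
o=robot.get_obs();print(o["position"],o["ft_force"],o["moment"],o["grip_width"])
E
```

```text
time: 4.3
position: [0.5471, -0.2468, 0.073]
tool_rot: [0.687, 0.727, -0.0, -0.002]
ft_force: [0.3, 0.4, 0.6]
grip_width: 0.05
grip_force: 0.0
time: 4.8
position: [0.5483, -0.249, 0.0743]
tool_rot: [0.687, 0.726, 0.0, 0.0]
ft_force: [0.3, 0.3, 2.6]
grip_width: 0.0182
grip_force: 8.4
[ 0.54825785 -0.24902022  0.07425994] [0.29754515 0.25825494 2.64791643] [-0.11992571  0.07838992  0.04867724] 0.018215390700226087
```

```bash
python3 -m creep '[[[0,0,0],0],[[0,0,0],0],[[0,0,0],0],[[0,0,0],0]]' 0.010 20
python3 -m creep '[[[0,0,0],0],[[0,0,0],0],[[0,0,0],0],[[0,0,0],0]]' 0.010 45
python3 - <<'E'
from h import *
for i in range(3):
    S=robot.camera("scene");o=robot.get_obs();print(o["position"],o["ft_force"],o["moment"],o["grip_width"])
T=robot.camera("top")
f=lambda c,x,y,w,h:cv2.resize(c["img"][y:y+h,x:x+w],(395,295),interpolation=cv2.INTER_CUBIC)
cv2.imwrite("pics/grip.png",np.hstack([f(T,285,175,80,60),f(S,150,140,80,60)])[...,::-1])
E
```

```text
time: 5.13
position: [0.5484, -0.2491, 0.0741]
tool_rot: [0.687, 0.726, 0.0, 0.0]
ft_force: [-0.3, 0.0, 3.7]
grip_width: 0.0178
grip_force: 20.0
time: 5.47
position: [0.5483, -0.249, 0.074]
tool_rot: [0.687, 0.726, 0.0, 0.0]
ft_force: [0.7, -0.3, 4.5]
grip_width: 0.0171
grip_force: 45.0
[ 0.54828689 -0.24899534  0.07399895] [0.82383485 0.09627041 4.7990626 ] [-0.13383531  0.09484681  0.00014189] 0.016786779658157985
[ 0.54827384 -0.24899777  0.07399305] [-0.58074074 -0.39666725  5.68524246] [-0.10355373  0.06661067 -0.00450856] 0.01721767126912814
[ 0.54829174 -0.24899414  0.0739974 ] [-0.56560627 -0.05789235  4.56135651] [-0.11915813  0.08014617  0.04198893] 0.01702289090449489
```

View pics/grip.png

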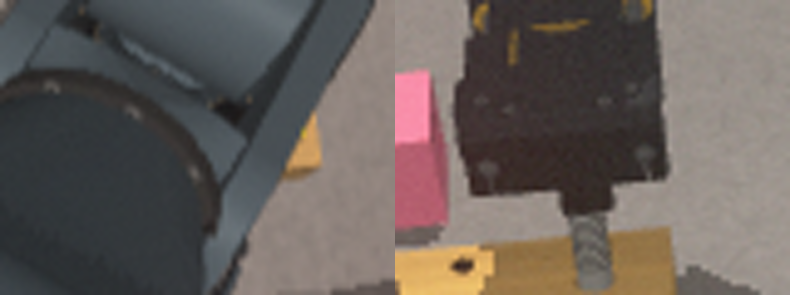

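To row units: -0.02 m / 0.8 = -0.025, -0.015 m / 0.8 = -0.0188.

```bash
python3 -m creep '[[[0,0,-0.0125],0],[[0,0,-0.0125],0],[[0,0,-0.0188],0],[[0,0,-0.025],0],[[0,0,-0.025],0],[[0,0,-0.025],0],[[0,0,-0.0188],0],[[0,0,0],0],[[0,0,0],0],[[0,0,0],0]]'
python3 - <<'E'
from h import *
S=robot.camera("scene");o=robot.get_obs();print(o["position"],o["tool_rot"],o["ft_force"],o["moment"],o["grip_width"])
f=lambda c,x,y,w,h:cv2.resize(c["img"][y:y+h,x:x+w],(800,600),interpolation=cv2.INTER_CUBIC)
cv2.imwrite("pics/lift.png",f(S,145,110,100,75)[...,::-1])
p=o["position"]
for dz in(.07,.034,-.0): print(dz,proj(S,p-[0,0,dz]), (proj(S,p-[0,0,dz])-[145,110])*8)
E
```

```text
time: 6.5
position: [0.547, -0.2481, 0.1828]
tool_rot: [0.687, 0.726, -0.0, -0.001]
ft_force: [-0.1, 0.3, -1.5]
grip_width: 0.017
grip_force: 45.0
[ 0.54689362 -0.24804251  0.18232321] [ 6.87402078e-01  7.26275079e-01 -2.61516534e-04 -1.68067353e-03] [-0.98851069 -0.8319019  -2.49201429] [-0.06128065  0.0467121   0.05878875] 0.01704779032194706
0.07 [187.6235298  174.81421412] [340.98823843 518.51371293]
0.034 [185.55038625 161.36266209] [324.40308999 410.90129676]
-0.0 [183.47424861 147.89168304] [307.7939889  303.13346432]
```

View pics/lift.png

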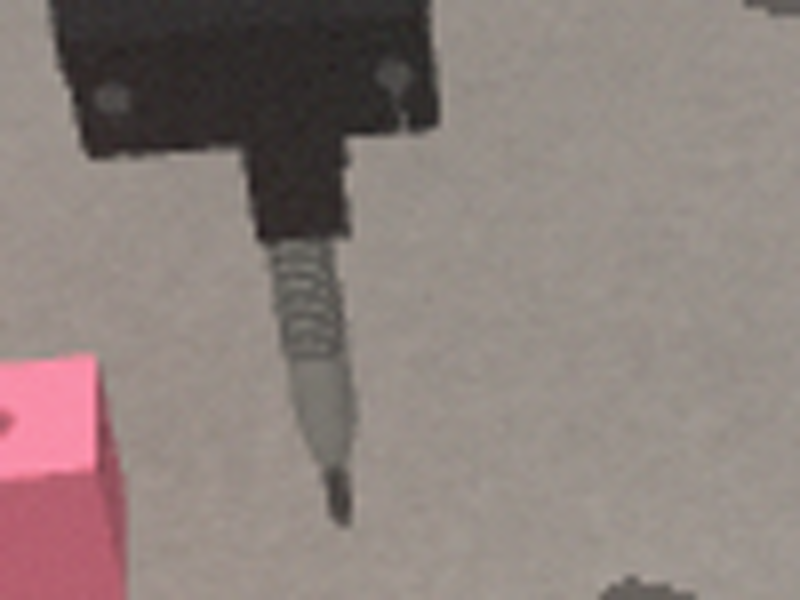

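To row units: 0.037 m / 0.8 = 0.0463, 0.03 m / 0.8 = 0.0375.

```bash
python3 -m creep '[[[0.0188,0.0006,0],0],[[0.0375,0.0013,0],0],[[0.0463,0.0014,0],0],[[0.0463,0.0014,0],0],[[0.0463,0.0014,0],0],[[0.0463,0.0014,0],0],[[0.0463,0.0014,0],0],[[0.0463,0.0014,0],0],[[0.0463,0.0014,0],0],[[0.0463,0.0014,0],0],[[0.0463,0.0014,0],0],[[0.0463,0.0014,0],0],[[0.0313,0.0013,0],0],[[0.0106,0.0005,0],0],[[0,0,0.025],0],[[0,0,0.025],0],[[0,0,0.0188],0],[[0,0,0.0063],0],[[0,0,0],0],[[0,0,0],0]]'
python3 - <<'E'
from h import *
ims=[robot.camera("scene") for _ in range(1)];S=ims[0];o=robot.get_obs();print(o["position"],o["tool_rot"],o["ft_force"],o["moment"])
f=lambda c,x,y,w,h:cv2.resize(c["img"][y:y+h,x:x+w],(800,600),interpolation=cv2.INTER_CUBIC)
p=o["position"]; tip=proj(S,p-[0,0,.07]);print("tip pred",tip,(tip-[342,130])*10)
print("hole in crop",(np.array([382.45,184.1])-[342,130])*10)
cv2.imwrite("pics/hover.png",f(S,342,140,80,60)[...,::-1])
E
```

```text
time: 8.22
position: [0.5371, 0.1995, 0.1236]
tool_rot: [0.688, 0.726, -0.0, -0.0]
ft_force: [-0.3, 0.3, -2.4]
grip_width: 0.0172
grip_force: 45.0
[0.53779531 0.19965955 0.12427574] [6.87526955e-01 7.26158699e-01 3.70025844e-04 3.03813716e-04] [-0.09121188  0.1563882  -0.47608327] [-0.11984292  0.04414517  0.00713879]
tip pred [383.49527675 179.77032801] [414.95276749 497.70328014]
hole in crop [404.5 541. ]
```

View pics/hover.png

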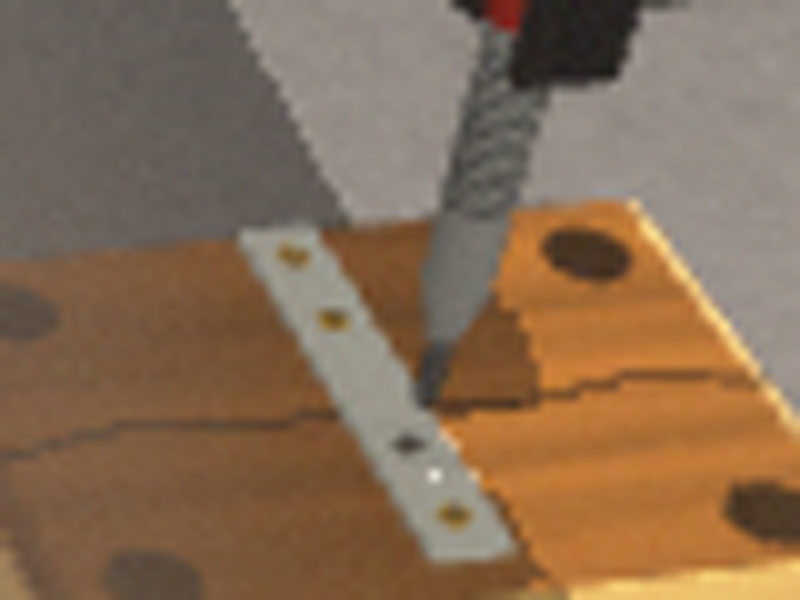

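Run:
```python
from h import *
S=robot.camera("scene");o=robot.get_obs();P=[robot.get_obs()["position"]];print(o["position"])
p=o["position"]
t=plane(S,384.1,179.9,p[2]-.07); h=plane(S,382.4,184.0,.0372);print(t,h,h-t)
print([ (proj(S,p+[0,0,z])-[342,140]+.5)*10-.5 for z in(-.07,-.034,.0,.02)])
d=h-t; print("tool dx,dy",-.0552*d[0]+.9985*d[1], .9985*d[0]+.0552*d[1])
# tip pixel from mask: dark pixels near
g=S["img"][172:184,378:392].max(2);print(g)
```

```text
[0.53811112 0.19970014 0.12464839]
[0.53882232 0.20066129 0.05464839] [0.53319007 0.20249462 0.0372    ] [-0.00563225  0.00183333 -0.01744839]
[array([420.43952223, 401.82282493]), array([455.63949041, 279.75765148]), array([490.72044811, 158.10517825]), array([512.24983789,  83.4463409 ])]
tool dx,dy 0.002141482933070718 -0.005522601183864618
[[154 130 110 110 108 106 105 103 109 110 114 111 119 119]
 [155 153 131 117 120 120 116 102 110 109 108 113 115 117]
 [153 157 153 115 117 114 102  71  81  90 113 117 117 118]
 [155 155 150 133 117 117  89  65  75  99 116 118 116 115]
 [155 155 155 154 136 114  79  67  75 116 121 118 122 122]
 [156 155 151 156 149 117  65  72  81 122 128 126 125 128]
 [152 154 155 159 155 123  62  70  96 127 126 125 126 126]
 [155 155 156 155 155 104  70  68 104 125 123 120 124 122]
 [157 156 155 154 152 149  62  68  83  89  87  87  87  86]
 [150 153 153 155 155 154 149 131 117 121 181 179 180 179]
 [154 154 149 149 150 152 150 152 183 185 189 191 193 192]
 [147 149 150 150 117 132 148 153 213 193 190 192 189 189]]
```

To row units: 0.004 m / 0.8 = 0.005, -0.003 m / 0.8 = -0.0038.

```bash
python3 -m creep '[[[0.0013,-0.0038,0.0038],0],[[0.001,-0.0038,0.005],0],[[0,0,0.0038],0],[[0,0,0],0],[[0,0,0],0],[[0,0,0],0]]'
python3 - <<'E'
from h import *
a=np.zeros((384,512));P=[];I=[]
for i in range(4):
    S=robot.camera("scene");o=robot.get_obs();P.append(o["position"]);I.append(S["img"])
p=np.mean(P,0);print(p,np.std(P,0))
im=np.mean(I,0); print(im[174:190,376:394].max(2).astype(int))
print(proj(S,p-[0,0,.07]))
cv2.imwrite("pics/hover2.png",cv2.resize(im[162:198,362:410].astype(np.uint8),(800,600),interpolation=cv2.INTER_CUBIC)[...,::-1])
E
```

```text
time: 8.82
position: [0.5314, 0.2012, 0.1138]
tool_rot: [0.687, 0.726, 0.0, 0.0]
ft_force: [-0.2, -0.0, -2.3]
grip_width: 0.0169
grip_force: 45.0
[0.53145032 0.20122167 0.11386634] [3.07842571e-05 1.60242356e-05 1.62629787e-05]
[[154 154 155 155 152 115 116 104 104 111 114 112 114 115 115 115 115 115]
 [154 154 155 155 154 132 114  94  95 109 114 118 117 117 117 116 118 118]
 [154 155 155 155 155 153 132  73  69  74 105 117 121 117 119 121 121 122]
 [152 154 154 155 155 156 151  76  68  73 122 123 126 126 126 126 129 128]
 [152 154 154 154 154 155 128  65  68  81 127 127 127 126 125 125 123 124]
 [155 152 152 154 155 155 126  67  71 108 123 124 124 123 125 123 121 120]
 [140 152 155 155 153 152 105  70  71  87  87  86  85  84  86  84  84  73]
 [126 155 153 153 154 152 102  71 105 133 118 115 115 116 115 116 116 121]
 [124 140 152 151 151 150 146 145 147 146 119 120 125 186 186 186 186 184]
 [122 125 146 149 150 147 113 141 226 150 138 186 187 190 188 188 187 187]
 [123 124 132 153 149 109  72  81 163 151 149 144 184 183 182 179 178 176]
 [120 119 124 140 152 147 118  99 158 227 149 152 175 174 171 173 170 173]
 [116 114 114 125 152 152 150 148 152 160 150 149 134 117 122 171 173 173]
 [114 112 113 119 140 153 152 154 154 153 155 155 152 133 115 129 185 187]
 [113 114 115 114 122 142 154 154 155 155 155 156 156 152 124 128 196 194]
 [120 120 121 123 123 134 155 153 155 156 154 154 158 153 137 121 134 189]]
[382.24516595 181.41211202]
```

View pics/hover2.png

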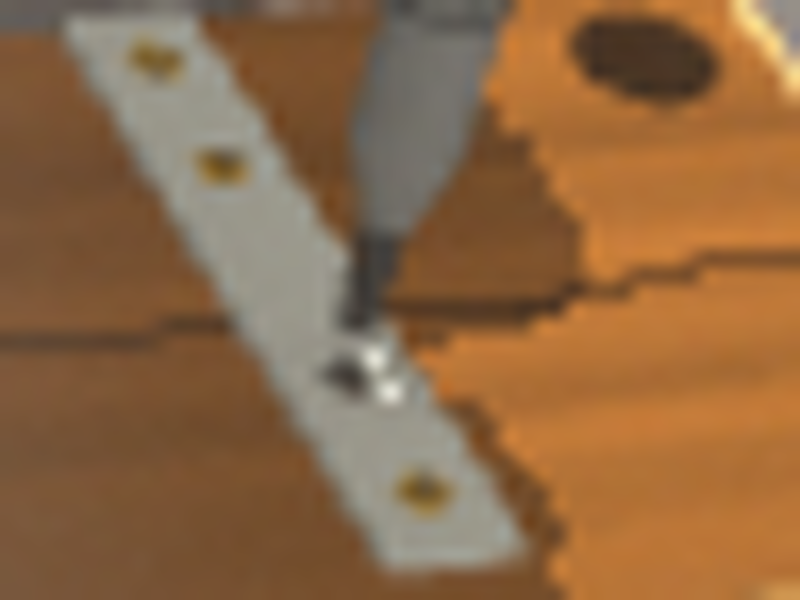

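Run:
```python
from h import *
S=robot.camera("scene");T=robot.camera("top");p=robot.get_obs()["position"]
t=plane(S,382.85,181.35,p[2]-.07);print("tcp",p,"tip",t)
for z in(.0355,.036,.0365):print(z,plane(S,382.45,184.1,z)-t)
print("top bias at cap",plane(T,310.69,197.69,.119)-[.5483,-.249,.119],"scene",plane(S,186.6,173.4,.119)-[.5483,-.249,.119],"top hole",plane(T,150.58,215.41,.035))
# plate edges in scene rows 186..190 and 168..176 : per-row left/right edges at low saturation
hs=cv2.cvtColor(S["img"],cv2.COLOR_RGB2HSV)
for r in(166,168,170,172,174,190,192,193):
    c=np.where((hs[r,360:400,1]<60)&(hs[r,360:400,2]>90))[0]+360
    if len(c): 
        a,b=plane(S,c[0]-.5,r,.038),plane(S,c[-1]+.5,r,.038); print(r,c[0],c[-1],a[:2].round(4),b[:2].round(4))
```

```text
tcp [0.5313251  0.20120472 0.11383361] tip [0.53133145 0.20273822 0.04383361]
0.0355 [ 0.00031764  0.00079931 -0.00833361]
0.036 [ 0.00087914  0.00049062 -0.00783361]
0.0365 [ 0.00144063  0.00018192 -0.00733361]
top bias at cap [-0.00025969 -0.00219452  0.        ] scene [ 0.00196504 -0.00029806  0.        ] top hole [0.53535103 0.19902276 0.035     ]
166 367 390 [0.4624 0.1861] [0.4684 0.2457]
168 369 390 [0.4708 0.1886] [0.4763 0.2428]
170 370 389 [0.4789 0.1885] [0.4838 0.2375]
172 371 388 [0.4869 0.1884] [0.4913 0.2323]
174 372 386 [0.4948 0.1884] [0.4984 0.2247]
190 382 390 [0.5549 0.1926] [0.5569 0.2134]
192 383 391 [0.5619 0.1925] [0.564  0.2132]
193 384 392 [0.5656 0.1936] [0.5676 0.2142]
```

To row units: 0.002 m / 0.8 = 0.0025, 0.0018 m / 0.8 = 0.0023.

```bash
python3 -m creep '[[[0.0003,0.0023,0.0025],0],[[0,0,0.0025],0],[[0,0,0.0019],0],[[0,0,0.0013],0],[[0,0,0.001],0],[[0,0,0],0],[[0,0,0],0],[[0,0,0],0]]'
python3 - <<'E'
from h import *
o=robot.get_obs();print(o["position"],o["ft_force"],o["moment"])
E
```

```text
time: 9.78
position: [0.533, 0.2015, 0.1065]
tool_rot: [0.687, 0.726, 0.0, 0.0]
ft_force: [-0.3, 0.6, -1.6]
grip_width: 0.0168
grip_force: 45.0
[0.53301533 0.20154455 0.10648095] [-0.3456805   0.57615437 -1.58928487] [-0.10020687  0.02435424  0.02985701]
```

To row units: 0.001 m / 0.8 = 0.0013.

```bash
for i in 1; do python3 -m creep '[[[0,0,0.0013],0],[[0,0,0],0],[[0,0,0],0]]'; done; python3 -m creep '[[[0,0,0.0013],0],[[0,0,0],0],[[0,0,0],0]]'
python3 - <<'E'
from h import *
o=robot.get_obs();print(o["position"],o["ft_force"],o["moment"])
E
```

```text
time: 10.03
position: [0.5331, 0.2015, 0.1056]
tool_rot: [0.687, 0.726, 0.0, 0.0]
ft_force: [-0.3, -0.2, -0.5]
grip_width: 0.017
grip_force: 45.0
time: 10.28
position: [0.5334, 0.2016, 0.1049]
tool_rot: [0.687, 0.726, 0.0, 0.0]
ft_force: [0.3, 0.1, 1.6]
grip_width: 0.0172
grip_force: 45.0
[0.53337891 0.20158927 0.10487537] [0.27646359 0.09276366 1.64174567] [-0.09919039  0.04765208 -0.06909241]
```

To row units: 0.0008 m / 0.8 = 0.001.

```bash
python3 -m creep '[[[0,0.001,0],0],[[0,0,0],0],[[0,0,0],0]]'; python3 -m creep '[[[0,0.001,0],0],[[0,0,0],0],[[0,0,0],0]]';python3 -m creep '[[[0,0.001,0],0],[[0,0,0],0],[[0,0,0],0]]'
```

```text
time: 10.53
position: [0.5339, 0.2016, 0.1046]
tool_rot: [0.687, 0.726, 0.0, 0.0]
ft_force: [-0.2, 0.6, 1.5]
grip_width: 0.0172
grip_force: 45.0
time: 10.78
position: [0.5344, 0.2016, 0.1044]
tool_rot: [0.687, 0.726, -0.0, -0.0]
ft_force: [-1.2, -0.6, 2.8]
grip_width: 0.0169
grip_force: 45.0
time: 11.03
position: [0.535, 0.2016, 0.1044]
tool_rot: [0.687, 0.726, -0.0, -0.0]
ft_force: [-1.5, 0.2, 3.1]
grip_width: 0.0164
grip_force: 45.0
```

To row units: 0.0008 m / 0.8 = 0.001.

```bash
python3 -m creep '[[[0,0.001,0],0],[[0,0,0],0],[[0,0,0],0]]'; python3 -m creep '[[[0,0.001,0],0],[[0,0,0],0],[[0,0,0],0],[[0,0,0],0]]'
python3 - <<'E'
from h import *
for i in range(2):
  robot.camera("top");o=robot.get_obs();print(o["position"],o["ft_force"],o["moment"])
E
```

```text
time: 11.28
position: [0.5358, 0.2017, 0.1043]
tool_rot: [0.687, 0.726, -0.0, -0.0]
ft_force: [-1.5, -0.1, 2.6]
grip_width: 0.0172
grip_force: 45.0
time: 11.62
position: [0.5367, 0.2017, 0.1044]
tool_rot: [0.687, 0.726, -0.0, -0.0]
ft_force: [-1.5, -0.6, 2.2]
grip_width: 0.017
grip_force: 45.0
[0.53677189 0.20171837 0.10437514] [-2.40854312 -0.38590807  2.25793651] [-0.12773425  0.62020469 -0.03042226]
[0.5367727  0.20170315 0.1043862 ] [-2.25311901 -0.56368721  2.44489514] [-0.09572833  0.66292373  0.02479825]
```

```bash
cat > s.py <<'E'
from h import *
O=[]
for i in range(2):
  robot.camera("top");O.append(robot.get_obs())
m=lambda k:np.mean([o[k] for o in O],0).round(4)
print(O[-1]["time"],m("position"),m("ft_force"),m("moment"))
E
for i in 1; do python3 -m creep '[[[0,-0.001,0],0],[[0,0,0],0]]' >/dev/null; python3 s.py; python3 -m creep '[[[0,-0.001,0],0],[[0,0,0],0]]' >/dev/null; python3 s.py;  python3 -m creep '[[[0,-0.001,0],0],[[0,0,0],0]]' >/dev/null; python3 s.py; python3 -m creep '[[[0,-0.001,0],0],[[0,0,0],0]]' >/dev/null; python3 s.py; done
```

```text
11.9833 [0.5363 0.2017 0.1045] [-2.0497  0.3304  2.7039] [-0.1293  0.6183 -0.0363]
12.25 [0.5357 0.2017 0.1045] [-1.8734  0.1106  2.2185] [-0.1101  0.4367 -0.0021]
12.5167 [0.5349 0.2016 0.1046] [-1.0021 -0.0536  2.2342] [-0.1078  0.2717 -0.0035]
12.7833 [0.5342 0.2016 0.1046] [-0.2524 -0.7764  2.3399] [-0.1078  0.1204  0.0037]
```

To row units: -0.0012 m / 0.8 = -0.0015.

```bash
python3 -m creep '[[[0,0,-0.0015],0],[[0,0,0],0],[[0,0,0],0]]' >/dev/null; python3 s.py;  python3 -m creep '[[[0,0.0013,0],0],[[0,0.0013,0],0],[[0,0,0],0],[[0,0,0],0]]' >/dev/null; python3 s.py; python3 -m creep '[[[0,0.0013,0],0],[[0,0,0],0]]' >/dev/null; python3 s.py;  python3 -m creep '[[[0,-0.0013,0],0],[[0,-0.0013,0],0],[[0,-0.0013,0],0],[[0,-0.0013,0],0],[[0,-0.0013,0],0],[[0,0,0],0],[[0,0,0],0]]' >/dev/null; python3 s.py;python3 -m creep '[[[0,-0.0013,0],0],[[0,0,0],0]]' >/dev/null; python3 s.py
```

```text
13.1333 [0.5338 0.2015 0.1054] [ 0.0117  0.4289 -0.0792] [-0.0683  0.0093  0.0039]
13.5667 [0.5354 0.2016 0.1055] [-1.2487  0.0337 -0.2359] [-0.0981  0.2779 -0.0043]
13.8333 [0.5363 0.2017 0.1055] [-1.5385  0.4379 -0.9284] [-0.1187  0.4925 -0.0095]
14.5167 [0.532  0.2015 0.1057] [-0.5746  0.0671 -1.5125] [-0.109   0.0605 -0.0091]
14.7833 [0.531  0.2014 0.1057] [ 0.435   0.0831 -1.2622] [-0.105  -0.0424  0.0155]
```

To row units: 0.001 m / 0.8 = 0.0013.

```bash
python3 -m creep '[[[0,0.0013,0],0],[[0,0.0013,0],0],[[0,0,0.0013],0],[[0,0,0.0013],0],[[0,0,0.0013],0],[[0,0,0.0013],0],[[0,0,0],0],[[0,0,0],0]]' >/dev/null; python3 s.py;  python3 -m creep '[[[0,0,0.0013],0],[[0,0,0.0013],0],[[0,0,0],0],[[0,0,0],0]]' >/dev/null; python3 s.py
```

```text
15.55 [0.5334 0.2016 0.1023] [-0.6482  0.1241  5.2956] [-0.1031  0.1737  0.0017]
15.9833 [0.5336 0.2017 0.1008] [-0.3833  0.1772  7.5731] [-0.1215  0.2797 -0.0036]
```

To row units: 0.001 m / 0.8 = 0.0013.

```bash
python3 -m creep '[[[0,0,0.0013],0],[[0,0,0.0013],0],[[0,0,0],0]]' >/dev/null; python3 s.py;  python3 -m creep '[[[0,0,0.0006],0],[[0,0,0.0006],0],[[0,0,0],0]]' >/dev/null; python3 s.py; python3 -m creep '[[[0,0,0.0006],0],[[0,0,0.0006],0],[[0,0,0],0]]' >/dev/null; python3 s.py
```

```text
16.3333 [0.5339 0.2017 0.0992] [-1.0862  0.2341  9.6948] [-0.1318  0.3634  0.0064]
16.6833 [0.534  0.2018 0.0984] [-1.7616  0.3561 10.8534] [-0.151   0.375  -0.0433]
17.0333 [0.5341 0.2018 0.0976] [-1.6233  0.5136 11.2308] [-0.1426  0.3895 -0.0069]
```

To row units: 0.0005 m / 0.8 = 0.0006.

```bash
python3 -m creep '[[[0,0,0.0006],0],[[0,0,0.0006],0],[[0,0,0],0]]' >/dev/null; python3 s.py;  python3 -m creep '[[[0,0,0.0006],0],[[0,0,0],0]]' >/dev/null; python3 s.py
```

```text
17.3833 [0.5338 0.2017 0.0962] [-1.6252  0.453   7.6793] [-0.1843  0.2711 -0.0325]
17.65 [0.5338 0.2017 0.0956] [-0.4616  0.3701  9.1936] [-0.1273  0.3664 -0.0181]
```

Fz built up to a net 12.8 N, then fell to about 9 N: the punch tripped in the hole. Lifting out.

Careful with the scale: shifts go in shares of 0.8 m and turns go in shares of 4 rad. That gives: -0.02 m / 0.8 = -0.025, -0.015 m / 0.8 = -0.0188.

```bash
python3 -m creep '[[[0,0,-0.0063],0],[[0,0,-0.0063],0],[[0,0,-0.0125],0],[[0,0,-0.0125],0],[[0,0,-0.0188],0],[[0,0,-0.025],0],[[0,0,-0.025],0],[[0,0,-0.0125],0],[[0,0,0],0],[[0,0,0],0],[[0,0,0],0]]'
python3 - <<'E'
from h import *
S=robot.camera("scene");o=robot.get_obs();p=o["position"];print(p,o["tool_rot"],o["ft_force"],o["moment"])
x0,y0=350,95
for z in(-.07,-.034,0):print(proj(S,p+[0,0,z]),(proj(S,p+[0,0,z])-[x0,y0]+.5)*10-.5)
cv2.imwrite("pics/after.png",cv2.resize(S["img"][y0:y0+60,x0:x0+80],(800,600),interpolation=cv2.INTER_CUBIC)[...,::-1])
E
```

```text
time: 18.57
position: [0.5317, 0.2013, 0.188]
tool_rot: [0.687, 0.726, -0.001, -0.001]
ft_force: [0.2, 0.0, -2.1]
grip_width: 0.017
grip_force: 45.0
[0.53161446 0.20127908 0.18778061] [ 0.68741224  0.72626585 -0.00121904 -0.00091555] [ 0.26089465  0.08046655 -1.16784896] [-0.05585659  0.06214183  0.02657078]
[389.55641219 156.10401921] [400.06412193 615.54019215]
[393.40663159 142.66703149] [438.56631593 481.17031494]
[397.2530948  129.24315261] [477.03094802 346.93152611]
```

View pics/after.png

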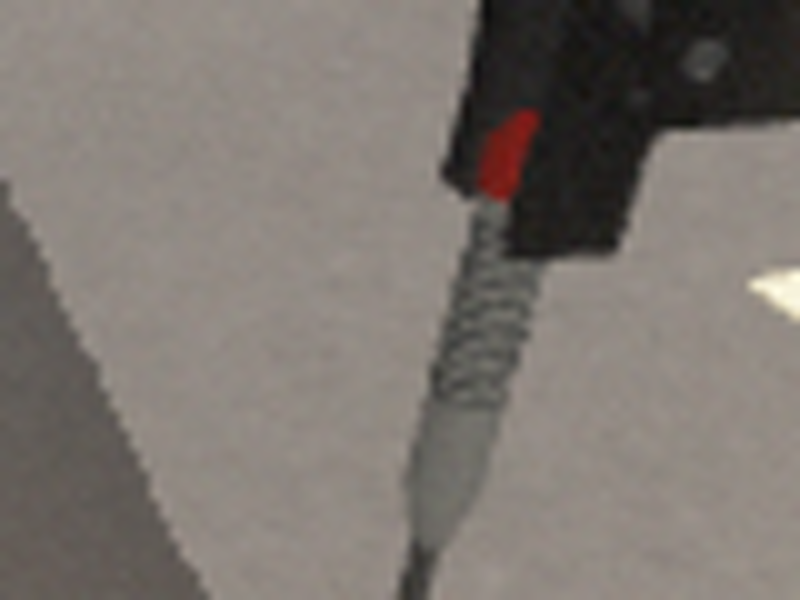

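```bash
python3 -m creep '[[[-0.0188,-0.0008,0],0],[[-0.0375,-0.0008,0],0],[[-0.0463,-0.0008,0],0],[[-0.0463,-0.0008,0],0],[[-0.0463,-0.0008,0],0],[[-0.0463,-0.0008,0],0],[[-0.0463,-0.0008,0],0],[[-0.0463,-0.0008,0],0],[[-0.0463,-0.0008,0],0],[[-0.0463,-0.0008,0],0],[[-0.0463,-0.0008,0],0],[[-0.0463,-0.0008,0],0],[[-0.0313,-0.0008,0],0],[[-0.0131,-0.0006,0],0],[[0,0,0],0],[[0,0,0],0],[[0,0,0],0],[[0,0,0],0]]'
python3 s.py
```

```text
time: 20.12
position: [0.549, -0.2464, 0.1888]
tool_rot: [0.687, 0.727, 0.0, -0.001]
ft_force: [-0.5, -0.7, -1.9]
grip_width: 0.0172
grip_force: 45.0
20.2167 [ 0.5492 -0.2468  0.1891] [ 0.5697 -0.1982 -2.3287] [-0.0589  0.0429  0.006 ]
```

```bash
python3 -m creep '[[[-0.0028,-0.0013,0.0125],0],[[0,0,0.0188],0],[[0,0,0.0188],0],[[0,0,0.0138],0],[[0,0,0.0075],0],[[0,0,0],0],[[0,0,0],0],[[0,0,0],0],[[0,0,0],0]]'
python3 s.py
```

```text
time: 20.97
position: [0.549, -0.2515, 0.133]
tool_rot: [0.687, 0.726, 0.0, 0.001]
ft_force: [0.0, 0.0, -1.7]
grip_width: 0.0171
grip_force: 45.0
21.0667 [ 0.5489 -0.2514  0.133 ] [-0.2849  0.2622 -1.908 ] [-0.0814  0.0483  0.0122]
```

To row units: 0.0018 m / 0.8 = 0.0023, -0.0005 m / 0.8 = -0.0006.

```bash
python3 -m creep '[[[0.0023,-0.0006,0],0],[[0,0,0],0],[[0,0,0],0],[[0,0,0],0],[[0,0,0],0],[[0,0,0],0]]' >/dev/null
python3 s.py
```

```text
21.6667 [ 0.5478 -0.2493  0.1321] [ 0.8557  0.2041 -1.7723] [-0.0804  0.0773 -0.0117]
```

To row units: 0.006 m / 0.8 = 0.0075, 0.0004 m / 0.8 = 0.0005.

```bash
python3 -m creep '[[[0,0.0005,0.0075],0],[[0,0,0.0075],0],[[0,0,0.0075],0],[[0,0,0.0075],0],[[0,0,0],0],[[0,0,0],0]]' >/dev/null; python3 s.py; python3 -m creep '[[[0,0,0.0075],0],[[0,0,0.0075],0],[[0,0,0.0075],0],[[0,0,0.0075],0],[[0,0,0],0],[[0,0,0],0]]' >/dev/null; python3 s.py
```

```text
22.2667 [ 0.5482 -0.2492  0.1079] [ 0.5563 -0.2036 -1.7072] [-0.0974  0.0515  0.0107]
22.8667 [ 0.5482 -0.2492  0.084 ] [-0.1657 -0.3308 -1.3203] [-0.1194  0.0781 -0.0195]
```

Sliding in freely. I'll lower the last 10 mm gently.

To row units: 0.003 m / 0.8 = 0.0038, 0.002 m / 0.8 = 0.0025.

```bash
python3 -m creep '[[[0,0,0.0038],0],[[0,0,0.0038],0],[[0,0,0.0025],0],[[0,0,0.0013],0],[[0,0,0],0],[[0,0,0],0]]' >/dev/null; python3 s.py; python3 -m creep '[[[0,0,0.0013],0],[[0,0,0],0],[[0,0,0],0]]' >/dev/null; python3 s.py;  python3 -m creep '[[[0,0,0.0013],0],[[0,0,0],0],[[0,0,0],0]]' >/dev/null; python3 s.py
```

```text
23.4667 [ 0.5482 -0.2492  0.0751] [ 0.5032 -0.0554 -1.5183] [-0.0978  0.0275 -0.0103]
23.8167 [ 0.5484 -0.2493  0.0744] [-0.055  -0.1368 -0.2666] [-0.0816  0.0576  0.0136]
24.1667 [ 0.5486 -0.2496  0.0738] [-0.2974 -0.1723  4.9841] [-7.700e-02  1.764e-01 -1.000e-04]
```

To row units: -0.035 m / 0.8 = -0.0438, -0.03 m / 0.8 = -0.0375.

```bash
python3 -m creep '[[[0,0,0],0],[[0,0,0],0],[[0,0,0],0],[[0,0,0],0],[[0,0,0],0],[[0,0,0],0]]' 0.05 >/dev/null; python3 s.py; python3 -m creep '[[[0,0,-0.0063],0],[[0,0,-0.0125],0],[[0,0,-0.025],0],[[0,0,-0.0375],0],[[0,0,-0.0438],0],[[0,0,-0.0375],0],[[0,0,0],0]]'
python3 -m creep '[[[0.025,0,0],0],[[0.0438,0,0],0],[[0.0438,0,0],0],[[0.0438,0,0],0],[[0.0438,0,0],0],[[0.0438,0,0],0],[[0.0438,0,0],0],[[0.025,0,0],0],[[0,0,0],0],[[0,0,0],0],[[0,0,0],0]]'
python3 - <<'E'
from h import *
S=robot.camera("scene");T=robot.camera("top")
red=lambda h,s,v:((h<6)|(h>174))&(s>150)&(v>60)
_,ps,ss=blob(S,red,(170,160,205,195));_,pt,st=blob(T,red,(300,185,325,212))
print("cap",ps,pt,two(S,ps,T,pt))
a=cv2.resize(S["img"],(400,300));b=cv2.resize(T["img"],(400,300))
f=lambda c,x,y,w,h:cv2.resize(c["img"][y:y+h,x:x+w],(400,300),interpolation=cv2.INTER_CUBIC)
cv2.imwrite("pics/end.png",np.vstack([np.hstack([a,b]),np.hstack([f(S,130,160,80,60),f(T,285,175,80,60)])])[...,::-1])
E
```

```text
24.7667 [ 0.5481 -0.2491  0.0729] [-0.264  -0.3336  0.7136] [-0.0935  0.076  -0.0268]
time: 25.35
position: [0.5523, -0.2519, 0.2114]
tool_rot: [0.687, 0.726, 0.001, 0.008]
ft_force: [0.5, -0.2, 0.8]
grip_width: 0.0501
grip_force: 0.0
time: 26.27
position: [0.5348, -0.0003, 0.2036]
tool_rot: [0.687, 0.726, 0.0, 0.001]
ft_force: [1.2, -0.3, 0.4]
grip_width: 0.0498
grip_force: 0.0
cap [186.4  173.45] [310.82352941 197.82352941] (array([ 0.54795329, -0.25089916,  0.117185  ]), np.float64(0.0017338762960773433))
```

View pics/end.png

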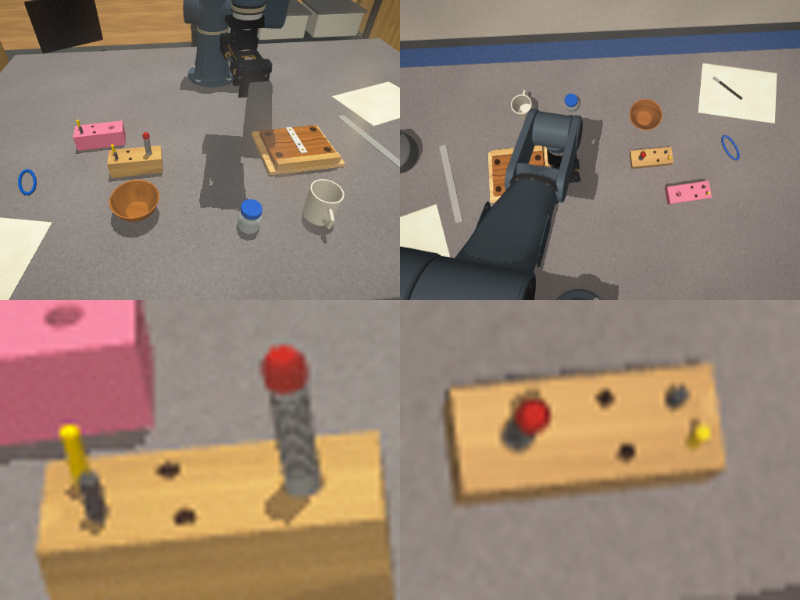

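The punch is fully home: its cap is within 0.5 mm of where it started (scene (186,173), top (311,198)). The bowl, jar and mug haven't moved and the robot is clear.

```bash
python3 -c "
from rig import robot
print(robot.hand_in())"
```

```text
the job is handed in; nothing more can be done
None
```

The job is handed in: the punch tripped once, in the empty hole, with at most about 13 N measured between steps; it is back home in its own hole, and the bowl, jar and mug were not touched.

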